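# Glue up two pine offcuts in a one-hand bar clamp

## Task

The two pine offcuts get glued side by side into one thick blank: lay the loose one flat between the jaws of the bar clamp, alongside the one already there with its ends flush with that one's, and let it go. Then squeeze the clamp's trigger against its handle again and again, letting it spring out between squeezes, until the jaws have closed up both offcuts, and finish still squeezing, gently: the offcuts pressed snugly together but not crushed, the gripper keeping hold of handle and trigger. Move the jaws only by the trigger, and leave the other things where they lie.

Things in the scene. Friction and masses are not known exactly. Their poses are not given: they have to be found in the camera images.
- clamp: black one-hand bar clamp lying flat on rubber feet, 32 mm thick, loose, 0.9 kg. Origin on the bench under the bar, in the head (it carries handle, trigger, near jaw). Clamp x: across the bar towards the jaws (handle and trigger on the -x side); y: along the bar to the far jaw; z up. Head x -20 to 20, y -34 to 12 mm. The bar's tail sticks out to -y by 59 mm, more as the jaws close
- handle: straight fixed handle of the clamp, clamp x -126 to -14 mm (thicker end knob x -130 to -114, y -48 to -14), y -42 to -18 mm, z 1 to 31 mm; frame as the clamp's. A finger behind it bears on its outer face, y = -42 mm
- trigger_blade: grey trigger blade on the handle's +y side, 10 mm thick, z 4 to 28 mm. At rest its outer (+y) face is at clamp y +26 mm at clamp x -75 mm (+22 at x -48, +30 at x -100, end flared to +40 at x -122), fully squeezed at about 0: handle and trigger measure 68 mm over all at rest, 41 mm squeezed. Origin on the trigger's pin (clamp x 55, y 1 mm)
- trigger (a joint): trigger angle: 0 sprung out, 0.20 rad fully squeezed; a free stroke takes about 3 N at clamp x -75 mm, the return spring gives 1 N. When the work is tight the trigger stops part way and the jaws press with some 1.5 times the finger force (10 N: 14 N, 15 N: 22 N, 40 N: 65 to 70 N), only as long as it is squeezed. Over 70 N crushes the soft pine
- squeeze (a point): point on the clamp midway between the outer faces of handle and sprung-out trigger, clamp x -75, y -8, z 16 mm; axes as the clamp's. A good place to squeeze from above, fingers closing along the clamp's y; the midpoint of the squeezed pair is at y -21 mm
- near_pad: grey pad on the near jaw (fixed to the head), clamp x 24 to 100 mm, z 2 to 30 mm, its face at clamp y = +16 mm; frame as the clamp's
- near_face (a point): centre of the near pad's face (clamp x 62, y 16, z 16 mm)
- bar: toothed steel bar (clamp x -12 to 9, z 14 to 20 mm) with the far jaw, axes as the clamp's. The ratchet lets it only close: each full squeeze from right out pulls the far jaw about 12 mm (to 16) to the near jaw, where it stays while the trigger springs out. Origin on the clamp's when fully open. Far pad's face: y = 178 mm in this frame, x 24 to 100, z 2 to 30 mm. Not to be pushed by hand
- far_face (a point): centre of the far pad's face; its distance from near_face is the jaw opening, 152 to 162 mm at the start, 90 mm when the two offcuts are closed up
- block_1: pine offcut 45 x 160 x 38 mm (x, y, z), 0.14 kg, loose, already lying between the jaws beside the far pad, its length (own y) across the bar, its near end 7 mm or more clear of the bar; origin at the centre of its underside
- block_2: the other pine offcut, also 45 x 160 x 38 mm (x, y, z), loose, lying by itself to the right of the clamp; origin at the centre of its underside
- tape_measure: bystander: yellow tape measure, 36 x 72 x 66 mm
- wood_chisel: bystander: wood chisel with wooden handle, 28 x 235 x 35 mm, near the front edge
- offcut_b: bystander: small flat brown offcut, 60 x 80 x 19 mm
- glasses: bystander: safety glasses, 141 x 142 x 42 mm

How it is judged:
On the way:
1. the second offcut lies between the open jaws alongside the first and has been let go (y of block_2 in the frame of clamp between 0.035 and 0.105 m and y of block_2 in the frame of block_1 between -0.015 and 0.015 m and angle between the y axis of block_2 and the y axis of block_1, either way round below 0.3 rad and height (world z) of block_2 below 0.006 m and contact force between the arm and block_2 below 0.1 N and linear speed of block_2 below 0.02 m/s), for 0.2 s.
At the end, for the whole second after the job is handed in: gripper still squeezing handle and trigger (over 5 N each); pads and offcuts press on one another with 8 to 70 N, jaws under 94 mm apart; offcuts flat on the bench, parallel within 0.06 rad, ends flush within 10 mm, untouched by the arm; clamp flat and still (contact force between each of near_pad, block_1 and block_2 above 8 N and contact force between bar and block_1 above 8 N and contact force between the fingers and handle above 5 N and contact force between the fingers and trigger_blade above 5 N and y of block_2 in the frame of block_1 between -0.01 and 0.01 m and angle between the y axis of block_2 and the y axis of block_1, either way round below 0.06 rad and height (world z) of each of block_1, block_2, clamp below 0.006 m and angle between each of block_1, block_2's own z axis and vertical below 0.06 rad and contact force between the arm and block_1 below 0.5 N and contact force between the arm and block_2 below 0.5 N and distance between near_face and far_face below 0.094 m and linear speed of each of clamp, block_2 below 0.02 m/s); the arm keeps its last pose, push and grip.
It fails at once if an offcut was crushed (more than 70 N in the jaws) (contact force between any of near_pad, block_1 and block_2 above 70 N or contact force between bar and block_1 above 70 N).
It fails at once if the bar or far jaw was pushed by hand (more than 3 N) (contact force between the arm and bar above 3 N).
It fails at once if a bystander was moved by more than 20 mm (distance of any of tape_measure, wood_chisel, offcut_b, glasses from where it was at the start of the episode above 0.02 m).
It also fails if it takes over 72 s, if anything falls off the work surface, if the arm or the gripper's body presses on something with over 40 N, if the wrist force passes 120 N, or if a joint passes its speed limit or range.

## Robot

A 6-joint arm with a two-finger parallel gripper is mounted at the origin on a cart in front of the work surface, level with it; the furniture and walls round the work are solid. World frame = base frame: x ahead of the robot, y to its left, z up, the work surface at z = 0. Lengths are in m, angles in rad, forces in N, time in s.
With the tool pointing down it reaches from about 0.4 to 0.825 m from the base axis. Payload 7 kg.
Tool frame: the origin (TCP) lies between the finger pads; the fingertips stand tips_ahead ahead of it and the grasp point (between the pads) is the TCP (tips_ahead is the distance from the TCP to the fingertips, in m); y points along the fingers, z is the direction in which the jaws open and shut, and the axes are right-handed (so a half turn about y gives the same grasp; the last joint's range is limited). The gripper opens to 85 mm and grips with 20 to 120 N. Pads are 22 mm wide; open, the fingers measure 114 mm over their backs; the gripper's body (76 mm by 85 mm) begins 54 mm behind the grasp point. The pads swing forward as they close: fully open they stand 13 mm farther back than shut.
Start: joints at [-1.022, 0.359, 0.012, 0, -1.224, -0.288], TCP at [0.174, -0.652, 0.25] pointing down, gripper open.
Joint ranges: [-3.07, 3.07], [-1.43, 2.12], [-1.02, 1.25], [-3.03, 1.67], [-3.05, -0], [-3.03, 3.03]. Speed limits (rad/s): [2.39, 2.39, 3.01, 3.14, 3.14, 3.14].

## Interface

Orientations are given as [roll, pitch, yaw] about the fixed x, y, z axes, in that order (R = Rz(yaw) Ry(pitch) Rx(roll)).
In Python, from cell import observe, camera, hand_in, tips_ahead gives the robot as it stands.
- The arm moves only by the tool carry_out, never from a script. Its argument "steps" is a list of rows, each a list of 3 entries, a list of its own where there are three numbers: the turn, a rotation vector about the tool's x, y, z in degrees, then the shift along the tool's x, y, z in cm, then the closure, from 0 (fully open) to 1 (shut). A call has exactly 5 rows; each row shifts and turns the commanded pose from where the row before left it, along the tool's axes as they then stand; what a row does not reach is not made up. A row lasts 1/8 s, in which the tool goes at most 62.5 mm and 10.7 degrees, less where a joint would pass 70% of its speed; a pose out of reach is approached as far as the arm can. A call with a gripper value outside its range is refused whole. The fingers move at their own pace and stop on an object; the grip force is fixed at half the most. Time passes only in rows, so rows that do not move let the fingers close, or fill a call up. It gives the time, the measured TCP pose, the force and the opening at its end, in the units of the state.
- observe(): the state, without advancing time (a new reading comes with each control period).
- camera(name): name is "side" or "top" or "wrist"; returns a dict with "pixels" (400x640x3 uint8, blue, green, red), "depth" (400x640 float32, m along the optical axis (not along the pixel's ray), 0 where there is no reading), "fx", "fy", "cx", "cy" (pixels), "R" (3x3) and "t" (3): a world point X has camera coordinates R X + t. Camera axes: x right, y down, z forward; pixel columns grow to the right and rows downward; lengths in m; the calibration is good to about 2 mm. A picture is of the moment at which its call begins.
- hand_in(): hands the job in, once; it reports no verdict.
The state is a dict: "time": time; "joint_pos": joint angles; "joint_vel": joint speeds; "effort": joint torques, N m; "position": TCP position; "eef_rot": TCP orientation; "force": force on the tool from outside, world axes, zero at the start; "moment": the same for the moment, N m; "opening": finger opening in m.
Only numpy, scipy, OpenCV 4.12 (cv2) and the standard library are available. Lean on these libraries where they do the work, as an engineer would, in place of code of your own. Each camera call takes 0.05 s, during which the arm holds its last target. There are 200 camera calls.

## Working session

There is one attempt and no reset: what is moved stays moved. The work goes in short steps, Python scripts to look and compute and a tool call to move; the robot and the scene stay as the last step left them, time stands still between calls to the robot, and variables do not carry over. Pictures are saved under pics/ and viewed, about 8 in all and at most 12, crops included, and the job is handed in when it is done.

Besides the shell and the picture viewer there is one more tool, called after "Emit:" as name(argument=value, ...), one argument or row to a line, values as JSON. carry_out: Moves the arm, as the interface text tells. Its arguments: {"type":"object","properties":{"steps":{"type":"array"}},"required":["steps"]}

```bash
mkdir -p pics; ls
cat > h.py <<'E'
import numpy as np,cv2
from cell import observe,camera,hand_in,tips_ahead
from scipy.spatial.transform import Rotation as Ro
def ray(c,u,v,z):
    d=np.array([(u-c['cx'])/c['fx'],(v-c['cy'])/c['fy'],1.]);R=np.array(c['R']);t=np.array(c['t'])
    o=-R.T@t;w=R.T@d;return o+w*(z-o[2])/w[2]
def cloud(c):
    v,u=np.mgrid[:400,:640];d=c['depth'];R=np.array(c['R'])
    P=np.stack([(u-c['cx'])/c['fx']*d,(v-c['cy'])/c['fy']*d,d],-1)-np.array(c['t'])
    P=P@R;P[d<=0]=np.nan;return P
def proj(c,X):
    q=np.array(c['R'])@np.array(X)+np.array(c['t']);return c['fx']*q[0]/q[2]+c['cx'],c['fy']*q[1]/q[2]+c['cy']
E
python3 - <<'E'
from h import *
s=observe();print({k:np.round(v,3) for k,v in s.items()});print(tips_ahead)
for n in('top','side'):
    c=camera(n);cv2.imwrite(f'pics/{n}0.png',c['pixels']);np.savez(f'{n}0.npz',**c)
    print(n,c['fx'],np.round(c['R'],3).tolist(),np.round(c['t'],3))
E
```

```text
pics
{'time': np.float64(0.0), 'joint_pos': array([-1.022,  0.359,  0.011, -0.   , -1.224, -0.288]), 'joint_vel': array([ 0.002, -0.002,  0.   , -0.   ,  0.   , -0.   ]), 'effort': array([ 0.0000e+00, -5.8332e+01,  2.9340e+01,  6.9360e+00, -6.0000e-03,
        0.0000e+00]), 'position': array([ 0.174, -0.652,  0.249]), 'eef_rot': array([-1.569,  0.   ,  0.261]), 'force': array([-0.067, -0.073,  0.136]), 'moment': array([ 0.016, -0.032,  0.01 ]), 'opening': np.float64(0.086)}
0.019
top 373.8871507356685 [[-0.017, -1.0, -0.016], [-0.988, 0.019, -0.152], [0.152, 0.013, -0.988]] [0.02  0.518 0.924]
side 376.23439831971973 [[0.989, -0.147, 0.0], [-0.07, -0.475, -0.877], [0.129, 0.868, -0.48]] [-0.486  0.064  1.021]
```

View pics/top0.png

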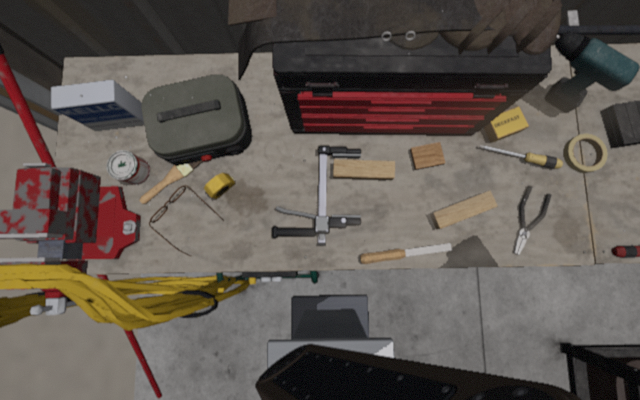

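View pics/side0.png

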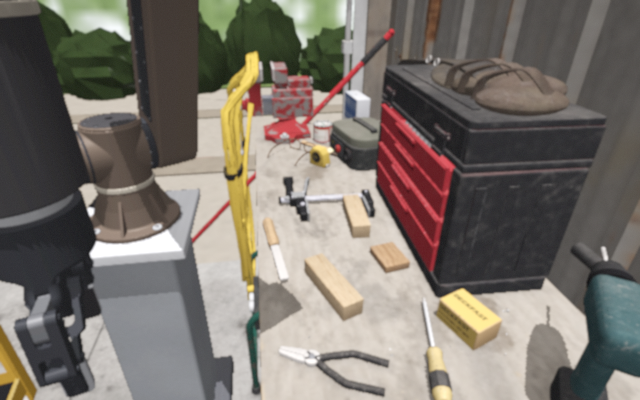

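The top view shows the clamp with its head near (322,222), handle at (275–315,232), trigger at (275–310,212) and far jaw at (345,153). block_1 is at (364,169) and block_2 at (465,210). offcut_b is at (427,156), the chisel at (405,252), the tape at (219,184) and the glasses at (180,215).

Run:
```python
from h import *
c=dict(np.load('top0.npz'));P=cloud(c);im=c['pixels'];z=P[...,2]
hsv=cv2.cvtColor(im,cv2.COLOR_BGR2HSV)
big=cv2.resize(im[130:270,255:505],None,fx=3.2,fy=3.2,interpolation=cv2.INTER_CUBIC);cv2.imwrite('pics/crop.png',big)
for n,(u,v) in dict(b1=(364,169),b2=(465,210),bench=(380,200),hand=(290,232),trig=(290,212),head=(322,224),near=(348,221),far=(346,153),bar=(322,180)).items():
    print(n,hsv[v,u],np.round(P[v,u],3))
def box(n,u0,u1,v0,v1,zc):
    m=np.zeros(z.shape,np.uint8)
    sub=(z>0.026)&(hsv[...,1]>60)&(hsv[...,2]>60)
    m[v0:v1,u0:u1]=sub[v0:v1,u0:u1]
    k,l,st,_=cv2.connectedComponentsWithStats(m);i=1+np.argmax(st[1:,4]);m=(l==i)
    vv,uu=np.nonzero(m)
    Q=np.array([ray(c,a,b,zc)[:2] for a,b in zip(uu,vv)],np.float32)
    r=cv2.minAreaRect(Q*1000);print(n,m.sum(),'z',np.nanmedian(z[m]),'rect',np.round(r[0],1),np.round(r[1],1),round(r[2],2))
    # long axis via covariance
    w,V=np.linalg.eigh(np.cov(Q.T));print('  mean',Q.mean(0),'ang',np.degrees(np.arctan2(V[1,1],V[0,1])))
box('b1',325,405,155,185,.038);box('b2',420,505,185,235,.038)
# clamp region height masks
for v in range(145,250,3): print(v,''.join('.' if not np.isfinite(a) else str(max(0,min(9,int(a*200)))) for a in z[v,268:402]))
```

```text
b1 [ 17  78 163] [ 0.581 -0.098  0.04 ]
b2 [ 18  77 160] [ 0.47  -0.352  0.037]
bench [ 16  29 133] [ 0.505 -0.142 -0.002]
hand [120   5  49] [0.422 0.096 0.032]
trig [110   7 113] [0.474 0.096 0.026]
head [120   2 143] [0.441 0.014 0.033]
near [ 0  0 67] [ 0.448 -0.053  0.029]
far [110  10  74] [ 0.628 -0.053  0.03 ]
bar [120  13 183] [0.559 0.012 0.018]
b1 1046 z 0.03808992697058912 rect [584. -97.] [159.   46.8] 86.84
  mean [ 0.5833382  -0.09720471] ang 87.03868255800805
b2 1077 z 0.037987772649950714 rect [ 472.1 -350.6] [ 44.2 161.8] 20.18
  mean [ 0.47169337 -0.35042536] ang 110.2139457363638
145 00000000000000010000000000000000000000000000000000566666666566000000000.00000000000000000000000000000000000000000000000000000000000000
148 00000000000000000000000000000000000000000000000000566667665665656666676666667655656565555656500000000000000000000000000000000000000000
151 00000000000000000000000000000000000000000000000000566665666666655666565666556666655565555555500000000000000000000000000000000000000000
154 000000000000000000000000000000000000000000000000002243334433322355565666
[... 3671 characters left out ...]
00000
235 0000566555555455555555545655555555655565564565550.345545500000000000000000000000000000000000000000000000000000000000000000000000000000
238 000000000000000000000000000000000000000000000000.0344545400000000000000000000000000000000000000000000000000000000000000000000000000000
241 000000000000000000000000000000000000000000000000003434334000000000000000000000000000000000000000000000000.0000000000000000000000000000
244 00000000000000000000000000000000000000000000000004444444540000000000000000000000000000000000000000000000000000001000000000000000000000
247 00000000000000000000000000000000000000000.00000000000001000000000000000000000000000000000000000000000000000000000000000000000000000000
```

View pics/crop.png

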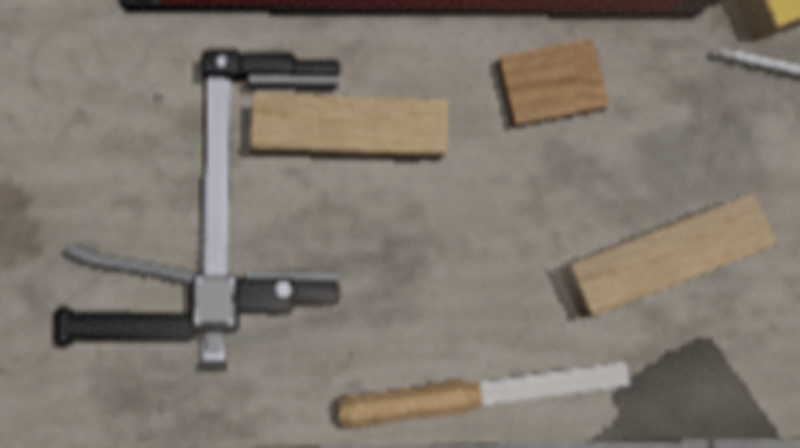

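The crop shows the handle, trigger and bar clearly. block_1 is nearly square to the clamp, and there is a clear gap between the near pad and block_1. Next I'll fit the clamp frame.

```bash
cat >> h.py <<'E'
def plan(x,y,z,yawdeg,s=None):
    s=s or observe();p=np.array(s['position']);R0=Ro.from_euler('xyz',s['eef_rot'])
    R1=Ro.from_euler('xyz',[-90,0,yawdeg],degrees=True);d=np.array([x,y,z])-p
    print('t %.2f pos'%s['time'],np.round(p,4),'yaw',np.round(np.degrees(s['eef_rot']),2),'open %.4f'%s['opening'],'F',np.round(s['force'],1))
    print('  turn',np.round(np.degrees((R0.inv()*R1).as_rotvec()),1),'shift cm: cur axes',np.round(R0.inv().apply(d)*100,2),'final axes',np.round(R1.inv().apply(d)*100,2))
E
python3 - <<'E'
from h import *
c=dict(np.load('top0.npz'));P=cloud(c);z=P[...,2];R=c['R'];print('cam',-R.T@c['t'])
def sel(u0,u1,v0,v1,z0,z1):
    m=np.zeros(z.shape,bool);m[v0:v1,u0:u1]=True;m&=(z>z0)&(z<z1);return P[m]
b=sel(314,332,158,208,.012,.026); V=cv2.fitLine(b[:,:2].astype(np.float32),cv2.DIST_HUBER,0,.01,.01).ravel();print('bar',V,np.degrees(np.arctan2(V[1],V[0])))
h=sel(282,312,226,238,.026,.04);V2=cv2.fitLine(h[:,:2].astype(np.float32),cv2.DIST_HUBER,0,.01,.01).ravel();print('handle',V2,np.degrees(np.arctan2(V2[1],V2[0])),np.percentile(h[:,0],[3,97]))
th=np.arctan2(V[1],V[0]); th=th if V[0]>0 else th+np.pi
ey=np.array([np.cos(th),np.sin(th)]);ex=np.array([ey[1],-ey[0]])
# origin: bar centre x=-1.5mm; handle centre y=-30
o=V[2:]; ox=o+ex*.0015; k=(V2[2:]-ox)@ey+.030; O=ox+ey*k
print('O',O,'theta',np.degrees(th))
C=lambda p:np.stack([(p-O)@ex,(p-O)@ey],-1)*1000
def ext(n,p):
    q=C(p[:,:2]);print(n,np.percentile(q,[2,50,98],axis=0).round(1).tolist())
ext('handle',h);ext('near',sel(338,365,205,235,.022,.04));ext('far',sel(338,365,140,157,.022,.034))
ext('trig',sel(272,305,200,220,.018,.04));ext('head',sel(314,330,212,236,.026,.05));ext('tail',sel(314,332,239,250,.01,.03))
for n,p,a in(('b1',(.584,-.097),87.0),('b2',(.472,-.3505),110.2)):
    print(n,C(np.array(p)),'long axis rel clamp x',a-90-np.degrees(th))
for n,q in dict(b2c=(105,62),b2near=(105,42),sq=(-75,-8),sqz=(-75,-21)).items(): print(n,(O+ex*q[0]/1e3+ey*q[1]/1e3).round(4))
plan(.472,-.3505,.15,110.2)
E
```

```text
cam [ 0.37109356 -0.00181037  0.99267981]
bar [ 0.9987323  -0.05033682  0.54990566  0.01149453] -2.8853064
handle [0.04437725 0.99901485 0.42420542 0.08055561] 87.45653 [0.41394498 0.43501603]
O [0.45093846 0.01498064] theta -2.8853064
handle [[-100.3, -40.5], [-64.4, -30.2], [-26.0, -19.4]]
near [[42.5, -15.5], [66.0, 2.9], [99.2, 17.4]]
far [[37.6, 174.5], [64.3, 185.0], [96.0, 198.8]]
trig [[-118.4, 12.7], [-82.7, 21.4], [-46.0, 33.6]]
head [[-19.0, -35.8], [-0.3, -11.6], [19.8, 10.7]]
tail [[-9.5, -63.0], [0.7, -55.7], [11.0, -47.7]]
b1 [105.14079343 138.52960737] long axis rel clamp x -0.11469364
b2 [363.95716201  39.4319693 ] long axis rel clamp x 23.085308
b2c [ 0.5076 -0.093 ]
b2near [ 0.4876 -0.092 ]
sq [0.4467 0.0903]
sqz [0.4337 0.0909]
t 0.10 pos [ 0.1739 -0.6518  0.2494] yaw [-8.991e+01  1.000e-02  1.494e+01] open 0.0854 F [ 0.3 -0.1 -0.3]
  turn [ -0.1 -95.3   0.1] shift cm: cur axes [36.57  9.97 21.41] final axes [ 17.98   9.94 -38.38]
```

```bash
cat >> h.py <<'E'
def rows(x,y,z,yaw,n):
    s=observe();plan(x,y,z,yaw,s);p=np.array(s['position']);R=Ro.from_euler('xyz',s['eef_rot'])
    R1=Ro.from_euler('xyz',[-90,0,yaw],degrees=True);rv=(R.inv()*R1).as_rotvec()/n;d=(np.array([x,y,z])-p)/n
    for i in range(n):
        print('  ',np.round(np.degrees(rv),1).tolist(),np.round(R.inv().apply(d)*100,2).tolist());R=R*Ro.from_rotvec(rv)
E
python3 -c "
from h import *
rows(.472,-.3505,.12,110.2,10)"
```

```text
t 0.10 pos [ 0.1739 -0.6518  0.2494] yaw [-8.991e+01  1.000e-02  1.494e+01] open 0.0854 F [ 0.3 -0.1 -0.3]
  turn [ -0.1 -95.3   0.1] shift cm: cur axes [36.57 12.97 21.41] final axes [ 17.98  12.94 -38.38]
   [-0.0, -9.5, 0.0] [3.66, 1.3, 2.14]
   [-0.0, -9.5, 0.0] [3.96, 1.3, 1.51]
   [-0.0, -9.5, 0.0] [4.16, 1.3, 0.83]
   [-0.0, -9.5, 0.0] [4.24, 1.3, 0.13]
   [-0.0, -9.5, 0.0] [4.2, 1.29, -0.57]
   [-0.0, -9.5, 0.0] [4.05, 1.29, -1.26]
   [-0.0, -9.5, 0.0] [3.78, 1.29, -1.91]
   [-0.0, -9.5, 0.0] [3.41, 1.29, -2.51]
   [-0.0, -9.5, 0.0] [2.95, 1.29, -3.04]
   [-0.0, -9.5, 0.0] [2.41, 1.29, -3.49]
```

Emit:
carry_out(
  steps=[
    [[0,-9.5,0],[3.7,1.3,2.1],0],
    [[0,-9.5,0],[4.0,1.3,1.5],0],
    [[0,-9.5,0],[4.2,1.3,0.8],0],
    [[0,-9.5,0],[4.2,1.3,0.1],0],
    [[0,-9.5,0],[4.2,1.3,-0.6],0],
  ],
)

```text
time: 0.72
position: [0.3255, -0.5013, 0.1846]
eef_rot: [-1.57, -0.0, 1.095]
force: [0.0, -0.3, 0.1]
opening: 0.0855
```

Emit:
carry_out(
  steps=[
    [[0,-9.5,0],[4.0,1.3,-1.3],0],
    [[0,-9.5,0],[3.8,1.3,-1.9],0],
    [[0,-9.5,0],[3.4,1.3,-2.5],0],
    [[0,-9.5,0],[3.0,1.3,-3.0],0],
    [[0,-9.5,0],[2.4,1.3,-3.5],0],
  ],
)

```text
time: 1.35
position: [0.4748, -0.3513, 0.1197]
eef_rot: [-1.571, -0.0, 1.924]
force: [0.9, -1.5, -0.0]
opening: 0.0854
```

```bash
python3 -c "
from h import *
rows(.472,-.3505,.028,110.2,4)
c=camera('wrist');cv2.imwrite('pics/w1.png',c['pixels'])
for a,b in ((-.08,-.0225),(-.08,.0225),(.08,.0225),(.08,-.0225)):
    t=np.radians(110.2);e=np.array([np.cos(t),np.sin(t)]);f=np.array([e[1],-e[0]]);q=np.array([.472,-.3505])+a*e+b*f
    print(np.round(proj(c,[*q,.038]),0))
P=cloud(c);hsv=cv2.cvtColor(c['pixels'],cv2.COLOR_BGR2HSV)
m=(P[...,2]>.033)&(P[...,2]<.043)&(np.hypot(P[...,0]-.472,P[...,1]+.35)<.11)
Q=P[m][:,:2].astype(np.float32);r=cv2.minAreaRect(Q*1000);print(m.sum(),r)"
```

```text
t 1.35 pos [ 0.4748 -0.3513  0.1197] yaw [-8.9980e+01 -2.0000e-02  1.1026e+02] open 0.0854 F [ 0.9 -1.5 -0. ]
  turn [-0.   0.1  0. ] shift cm: cur axes [0.17 9.17 0.23] final axes [0.17 9.17 0.23]
   [-0.0, 0.0, 0.0] [0.04, 2.29, 0.06]
   [-0.0, 0.0, 0.0] [0.04, 2.29, 0.06]
   [-0.0, 0.0, 0.0] [0.04, 2.29, 0.06]
   [-0.0, 0.0, 0.0] [0.04, 2.29, 0.06]
[361.  87.]
[285.  87.]
[292. 313.]
[352. 313.]
15213 ((472.0213623046875, -352.3896484375), (45.192745208740234, 159.5110321044922), 20.204557418823242)
```

The wrist depth agrees with the top-camera measurement within 2 mm. Descending and gripping.

Emit:
carry_out(
  steps=[
    [[0,0,0],[0.05,2.3,0.05],0],
    [[0,0,0],[0,2.3,0.1],0],
    [[0,0,0],[0,2.3,0.1],0],
    [[0,0,0],[0,2.3,0],0],
    [[0,0,0],[0,0,0],0.2],
  ],
)

```text
time: 2.02
position: [0.4701, -0.3524, 0.0265]
eef_rot: [-1.568, -0.003, 1.918]
force: [0.2, 0.8, 0.5]
opening: 0.0696
```

Emit:
carry_out(
  steps=[
    [[0,0,0],[0,0,0],1],
    [[0,0,0],[0,0,0],1],
    [[0,0,0],[0,0,0],1],
    [[0,0,0],[0,0,0],1],
    [[0,0,0],[0,-1,0],1],
  ],
)

```text
time: 2.65
position: [0.4709, -0.3526, 0.0382]
eef_rot: [-1.57, -0.001, 1.919]
force: [-0.1, 0.1, -1.8]
opening: 0.0439
```

```bash
python3 -c "
from h import *
rows(.5065,-.093,.10,87.1,9)"
```

```text
t 2.65 pos [ 0.4709 -0.3526  0.0382] yaw [-8.9950e+01 -6.0000e-02  1.0992e+02] open 0.0439 F [-0.1  0.1 -1.8]
  turn [-0.1 22.8  0. ] shift cm: cur axes [ 23.2   -6.16 -12.19] final axes [26.11 -6.18 -2.24]
   [-0.0, 2.5, 0.0] [2.58, -0.68, -1.35]
   [-0.0, 2.5, 0.0] [2.64, -0.68, -1.24]
   [-0.0, 2.5, 0.0] [2.69, -0.69, -1.12]
   [-0.0, 2.5, 0.0] [2.73, -0.69, -1.0]
   [-0.0, 2.5, 0.0] [2.78, -0.69, -0.88]
   [-0.0, 2.5, 0.0] [2.81, -0.69, -0.76]
   [-0.0, 2.5, 0.0] [2.84, -0.69, -0.63]
   [-0.0, 2.5, 0.0] [2.87, -0.69, -0.5]
   [-0.0, 2.5, 0.0] [2.89, -0.69, -0.38]
```

Emit:
carry_out(
  steps=[
    [[0,0,0],[0,-3.2,0],1],
    [[0,0,0],[0,-3.0,0],1],
    [[0,2.9,0],[3.3,0,-1.7],1],
    [[0,2.9,0],[3.4,0,-1.5],1],
    [[0,2.9,0],[3.4,0,-1.3],1],
  ],
)

```text
time: 3.28
position: [0.4848, -0.242, 0.1009]
eef_rot: [-1.571, -0.0, 1.765]
force: [0.1, -0.3, -0.8]
opening: 0.0439
```

Emit:
carry_out(
  steps=[
    [[0,2.9,0],[3.5,0,-1.1],1],
    [[0,2.9,0],[3.5,0,-0.9],1],
    [[0,2.9,0],[3.6,0,-0.7],1],
    [[0,2.9,0],[3.0,0,-0.6],1],
    [[0,2.4,0],[1.5,0,-0.3],1],
  ],
)

```text
time: 3.9
position: [0.5041, -0.0875, 0.1009]
eef_rot: [-1.571, -0.0, 1.522]
force: [0.1, 0.7, -2.5]
opening: 0.0444
```

```bash
python3 -c "
from h import *
rows(.5065,-.093,.028,87.1,3)
c=camera('wrist');cv2.imwrite('pics/w2.png',c['pixels'])
c=camera('top');P=cloud(c);z=P[...,2];cv2.imwrite('pics/t2.png',c['pixels'][120:270,250:450].repeat(3,0).repeat(3,1))"
```

```text
t 3.90 pos [ 0.5041 -0.0875  0.1009] yaw [-9.002e+01 -1.000e-02  8.723e+01] open 0.0444 F [ 0.1  0.7 -2.5]
  turn [0.  0.1 0. ] shift cm: cur axes [-0.54  7.29 -0.27] final axes [-0.54  7.29 -0.27]
   [0.0, 0.0, 0.0] [-0.18, 2.43, -0.09]
   [0.0, 0.0, 0.0] [-0.18, 2.43, -0.09]
   [0.0, 0.0, 0.0] [-0.18, 2.43, -0.09]
```

View pics/w2.png

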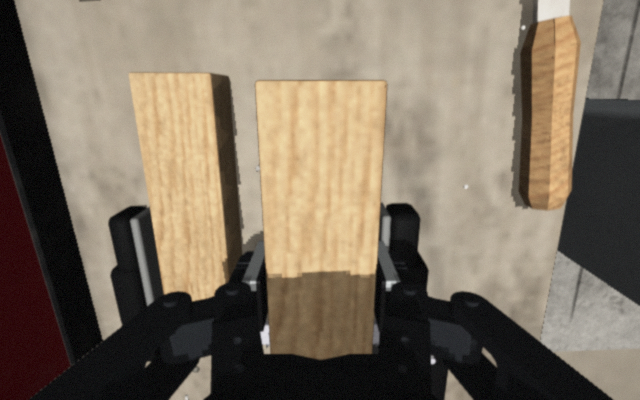

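The held block (257–385 px) hangs above the gap and is parallel to block_1 (130–230 px), between it and the near jaw at (400,230). I'll measure block_2's held pose from depth.

Run:
```python
from h import *
c=camera('wrist');P=cloud(c);z=P[...,2];print('cam',-np.array(c['R']).T@np.array(c['t']))
hs=cv2.cvtColor(c['pixels'],cv2.COLOR_BGR2HSV)
for n,m in(('b1',(abs(z-.038)<.004)&(P[...,0]>.555)&(P[...,0]<.62)),('held',(abs(z-.112)<.008)&(abs(P[...,0]-.504)<.04)&(hs[...,1]>60))):
    Q=P[m];r=cv2.minAreaRect(Q[:,:2].astype(np.float32)*1000);print(n,m.sum(),'z',np.median(Q[:,2]),r,'ymin',np.percentile(Q[:,1],1),'x',np.percentile(Q[:,0],[1,99]))
```

```text
cam [ 0.49959581 -0.16389512  0.22406121]
b1 16895 z 0.03771300287658963 ((584.2443237304688, -105.66622924804688), (143.64894104003906, 45.9311408996582), 87.00726318359375) ymin -0.17637385374247003 x [0.55953601 0.60664327]
held 32599 z 0.10901064804017177 ((502.3778381347656, -109.40657806396484), (116.02373504638672, 70.863525390625), 87.41333770751953) ymin -0.1666595193075981 x [0.47909038 0.52502621]
```

Emit:
carry_out(
  steps=[
    [[0,0,0],[-0.6,1.5,-0.25],1],
    [[0,0,0],[0,2.5,0],1],
    [[0,0,0],[0,2.0,0],1],
    [[0,0,0],[0,1.0,0],1],
    [[0,0,0],[0,0,0],1],
  ],
)

```text
time: 4.68
position: [0.5059, -0.0959, 0.0297]
eef_rot: [-1.57, 0.0, 1.522]
force: [0.0, -0.6, -1.5]
opening: 0.0444
```

```bash
python3 -c "
from h import *
plan(.5065,-.0935,.030,87.1)"
```

```text
t 4.67 pos [ 0.5059 -0.0959  0.0297] yaw [-8.993e+01  3.000e-02  8.722e+01] open 0.0444 F [ 0.  -0.6 -1.5]
  turn [-0.1  0.1 -0. ] shift cm: cur axes [ 0.24 -0.03 -0.05] final axes [ 0.24 -0.03 -0.05]
```

Emit:
carry_out(
  steps=[
    [[0,0,0],[0.2,0.1,0],1],
    [[0,0,0],[0,0,0],1],
    [[0,0,0],[0,0,0],0.4],
    [[0,0,0],[0,0,0],0.38],
    [[0,0,0],[0,0,0],0.37],
  ],
)

```text
time: 5.3
position: [0.5065, -0.0929, 0.0294]
eef_rot: [-1.571, -0.0, 1.523]
force: [-0.3, 0.3, -0.9]
opening: 0.054
```

Emit:
carry_out(
  steps=[
    [[0,0,0],[0,0,0],0.37],
    [[0,0,0],[0,-1.5,0],0.37],
    [[0,0,0],[0,-3,0],0.37],
    [[0,0,0],[0,-4,0],0.37],
    [[0,0,0],[0,-1,0],0.2],
  ],
)

```text
time: 5.92
position: [0.508, -0.0929, 0.128]
eef_rot: [-1.576, -0.001, 1.523]
force: [0.1, -1.0, -0.2]
opening: 0.068
```

```bash
cat > m.py <<'E'
from h import *
def meas(c,b2x=.5065):
    P=cloud(c);z=P[...,2];hs=cv2.cvtColor(c['pixels'],cv2.COLOR_BGR2HSV)
    m=((abs(z-.038)<.005)&(hs[...,1]>50)&(P[...,0]>.44)&(P[...,0]<.63)&(P[...,1]>-.2)&(P[...,1]<0)).astype(np.uint8)
    n,l,st,_=cv2.connectedComponentsWithStats(m)
    for i in range(1,n):
        if st[i,4]>200:
            Q=P[l==i];print('wood',st[i,4],'z %.4f'%np.median(Q[:,2]),cv2.minAreaRect(Q[:,:2].astype(np.float32)*1000))
E
python3 -c "
from m import *
rows(.4467,.0903,.13,87.1,5)
for n in('wrist','top'):
    c=camera(n);meas(c);cv2.imwrite('pics/p3%s.png'%n,c['pixels'])"
```

```text
t 5.92 pos [ 0.508  -0.0929  0.128 ] yaw [-9.031e+01 -5.000e-02  8.727e+01] open 0.0680 F [ 0.1 -1.  -0.2]
  turn [0.3 0.2 0. ] shift cm: cur axes [18.   -0.23  6.99] final axes [17.98 -0.2   7.05]
   [0.1, 0.0, 0.0] [3.6, -0.05, 1.4]
   [0.1, 0.0, 0.0] [3.6, -0.04, 1.4]
   [0.1, 0.0, 0.0] [3.6, -0.04, 1.4]
   [0.1, 0.0, 0.0] [3.6, -0.04, 1.41]
   [0.1, 0.0, 0.0] [3.6, -0.04, 1.41]
wood 12014 z 0.0377 ((584.1901245117188, -102.8021011352539), (149.14723205566406, 45.61648941040039), 87.18171691894531)
wood 14212 z 0.0377 ((505.39569091796875, -92.4538345336914), (160.0360565185547, 45.242794036865234), 87.35945892333984)
wood 256 z 0.0379 ((499.28594970703125, -50.40184020996094), (74.7502670288086, 28.3310546875), 89.59485626220703)
```

block_2 is released at (0.5054, −0.0925), flush with block_1 within about 1 mm and parallel. Now to the trigger.

Emit:
carry_out(
  steps=[
    [[0,0,0],[3.6,0,1.4],0],
    [[0,0,0],[3.6,0,1.4],0],
    [[0,0,0],[3.6,0,1.4],0],
    [[0,0,0],[3.6,0,1.4],0],
    [[0,0,0],[3.6,0,1.4],0],
  ],
)

```text
time: 6.65
position: [0.444, 0.0909, 0.1235]
eef_rot: [-1.569, 0.001, 1.522]
force: [-0.0, 0.0, 0.3]
opening: 0.0856
```

Run:
```python
from h import *
rows(.4467,.0903,.022,87.1,4)
c=camera('wrist');P=cloud(c);z=P[...,2];cv2.imwrite('pics/w4.png',c['pixels'])
O=np.array([.45094,.01498]);th=np.radians(-2.885);ey=np.array([np.cos(th),np.sin(th)]);ex=np.array([ey[1],-ey[0]])
X=((P[...,:2]-O)@ex)*1e3;Y=((P[...,:2]-O)@ey)*1e3
for xa in(-110,-95,-75,-55,-35):
    m=(abs(X-xa)<2)&(z>.012)&(z<.036)&(Y>-60)&(Y<60);q=np.sort(Y[m]);g=np.nonzero(np.diff(q)>4)[0]
    print(xa,m.sum(),[ (round(s[0],1),round(s[-1],1)) for s in np.split(q,g+1) if len(s)>5])
for n,m in(('t',(abs(X+75)<6)&(Y>5)&(Y<30)&(z>.015)),('h',(abs(X+75)<6)&(Y<-15)&(Y>-45)&(z>.015))):print(n,np.percentile(z[m],[5,50,95]))
```

```text
t 6.65 pos [0.444  0.0909 0.1235] yaw [-8.992e+01  5.000e-02  8.723e+01] open 0.0856 F [-0.   0.   0.3]
  turn [-0.1  0.1 -0.1] shift cm: cur axes [-0.04 10.15 -0.29] final axes [-0.05 10.15 -0.27]
   [-0.0, 0.0, -0.0] [-0.01, 2.54, -0.07]
   [-0.0, 0.0, -0.0] [-0.01, 2.54, -0.07]
   [-0.0, 0.0, -0.0] [-0.01, 2.54, -0.07]
   [-0.0, 0.0, -0.0] [-0.01, 2.54, -0.07]
-110 223 [(np.float64(-42.6), np.float64(-19.2)), (np.float64(21.4), np.float64(32.9))]
-95 242 [(np.float64(-41.9), np.float64(-18.4)), (np.float64(17.7), np.float64(27.7))]
-75 253 [(np.float64(-41.9), np.float64(-18.1)), (np.float64(15.1), np.float64(25.3))]
-55 288 [(np.float64(-41.9), np.float64(-17.9)), (np.float64(12.2), np.float64(22.3))]
-35 306 [(np.float64(-41.9), np.float64(-17.7)), (np.float64(8.5), np.float64(18.8))]
t [0.02357293 0.0274379  0.18522964]
h [0.02405167 0.02981592 0.03154082]
```

View pics/w4.png

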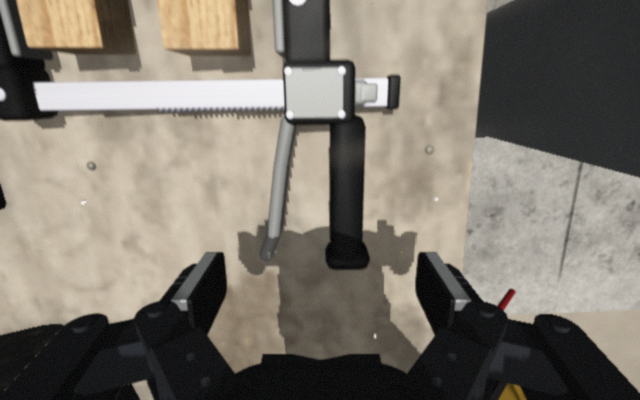

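The fingers straddle the trigger (265–290 px) and the handle (330–365 px), and the clamp frame fit matches within 1 mm. Descending.

Emit:
carry_out(
  steps=[
    [[0,0,0],[0,3,-0.3],0],
    [[0,0,0],[0,3,0],0],
    [[0,0,0],[0,2.5,0],0],
    [[0,0,0],[0,1.6,0],0],
    [[0,0,0],[0,0,0],0],
  ],
)

```text
time: 7.32
position: [0.4467, 0.089, 0.0217]
eef_rot: [-1.567, 0.003, 1.522]
force: [0.3, -0.5, 0.8]
opening: 0.0854
```

```bash
python3 -c "
from h import *
plan(.4467,.0903,.022,87.1)"
```

```text
t 7.33 pos [0.4467 0.089  0.0217] yaw [-89.8    0.15  87.23] open 0.0854 F [ 0.3 -0.5  0.8]
  turn [-0.2  0.1 -0.2] shift cm: cur axes [ 0.13 -0.03  0.01] final axes [ 0.13 -0.03  0.01]
```

Emit:
carry_out(
  steps=[
    [[0,0,0],[0,0,0],0.2],
    [[0,0,0],[0,0,0.33],0.28],
    [[0,0,0],[0,0,0.33],0.36],
    [[0,0,0],[0,0,0.33],0.44],
    [[0,0,0],[0,0,0.33],0.52],
  ],
)

```text
time: 7.95
position: [0.4359, 0.0913, 0.024]
eef_rot: [-1.573, -0.001, 1.524]
force: [6.0, -2.5, -0.5]
opening: 0.0413
```

```bash
cat >> m.py <<'E'
O=np.array([.45094,.01498]);th=np.radians(-2.885);ey=np.array([np.cos(th),np.sin(th)]);ex=np.array([ey[1],-ey[0]])
def jaw():
    s=observe();p=(np.array(s['position'])[:2]-O)
    print('t %.2f tcp clamp'%s['time'],np.round([p@ex*1e3,p@ey*1e3],1),'z %.4f'%s['position'][2],'rot',np.round(np.degrees(s['eef_rot']),1),'open %.4f'%s['opening'],'F',np.round(s['force'],1))
    c=camera('top');P=cloud(c);z=P[...,2];X=((P[...,:2]-O)@ex)*1e3;Y=((P[...,:2]-O)@ey)*1e3
    hs=cv2.cvtColor(c['pixels'],cv2.COLOR_BGR2HSV);m=(z>.02)&(z<.034)&(X>40)&(X<98)&(Y>-30)&(Y<210)&(hs[...,1]<40)
    a=Y[m&(Y<60)];b=Y[m&(Y>80)]
    print('near',np.round(np.percentile(a,[2,50,98]),1),'far',np.round(np.percentile(b,[2,50,98]),1) if len(b) else None,'opening est %.1f'%(np.median(b)-np.median(a)))
    w=(abs(z-.038)<.005)&(hs[...,1]>50)&(X>10)&(X<200)&(Y>10)&(Y<180)
    n,l,st,_=cv2.connectedComponentsWithStats(w.astype(np.uint8))
    for i in range(1,n):
        if st[i,4]>200:
            r=cv2.minAreaRect(np.stack([X[l==i],Y[l==i]],-1).astype(np.float32));print(' wood (clamp mm)',st[i,4],np.round(r[0],1),np.round(r[1],1),round(r[2],1))
    return c
E
python3 -c "
from m import *
c=jaw();cv2.imwrite('pics/t5.png',c['pixels'])
meas(camera('side'))"
```

```text
t 7.95 tcp clamp [-75.5 -18.9] z 0.0240 rot [-90.1  -0.1  87.3] open 0.0413 F [ 6.  -2.5 -0.5]
near [-13.5   3.6  18.4] far [163.5 172.8 185.3] opening est 169.3
 wood (clamp mm) 1017 [105.4 137.8] [159.1  44.5] 0.4
 wood (clamp mm) 1072 [105.3  60.3] [160.6  45.4] 0.3
wood 554 z 0.0388 ((582.4612426757812, -103.61795806884766), (155.43338012695312, 45.574684143066406), 87.67562866210938)
wood 539 z 0.0387 ((503.7986145019531, -98.72014617919922), (152.8850860595703, 44.22101974487305), 86.75003051757812)
```

Emit:
carry_out(
  steps=[
    [[0,0,0],[0,0,-0.5],0.36],
    [[0,0,0],[0,0,-0.5],0.22],
    [[0,0,0],[0,0,-0.3],0.14],
    [[0,0,0],[0,0,0],0.14],
    [[0,0,0],[0,0,0],0.14],
  ],
)

```text
time: 8.68
position: [0.4477, 0.0898, 0.0232]
eef_rot: [-1.57, 0.0, 1.522]
force: [1.2, 0.1, 0.2]
opening: 0.0735
```

Emit:
carry_out(
  steps=[
    [[0,0,0],[0,0,0.1],0.22],
    [[0,0,0],[0,0,0.4],0.32],
    [[0,0,0],[0,0,0.4],0.42],
    [[0,0,0],[0,0,0.4],0.52],
    [[0,0,0],[0,0,0],0.52],
  ],
)

```text
time: 9.3
position: [0.4352, 0.0911, 0.0237]
eef_rot: [-1.572, -0.001, 1.524]
force: [0.7, 2.3, 6.8]
opening: 0.041
```

```bash
python3 -c "
from m import *
c=jaw()"
```

```text
t 9.30 tcp clamp [-75.3 -19.5] z 0.0237 rot [-90.1  -0.   87.3] open 0.0410 F [0.7 2.3 6.8]
near [-15.4   3.5  18.5] far [149.8 160.1 174.3] opening est 156.7
 wood (clamp mm) 1027 [106.9 126. ] [156.5  43.6] 1.6
 wood (clamp mm) 1076 [105.3  59.9] [160.5  44.7] 0.3
```

Emit:
carry_out(
  steps=[
    [[0,0,0],[0,0,-0.5],0.36],
    [[0,0,0],[0,0,-0.5],0.22],
    [[0,0,0],[0,0,-0.3],0.14],
    [[0,0,0],[0,0,0],0.14],
    [[0,0,0],[0,0,0],0.14],
  ],
)

```text
time: 9.98
position: [0.4477, 0.0898, 0.0231]
eef_rot: [-1.57, 0.0, 1.522]
force: [0.7, -0.3, -1.0]
opening: 0.0735
```

Emit:
carry_out(
  steps=[
    [[0,0,0],[0,0,0.1],0.22],
    [[0,0,0],[0,0,0.4],0.32],
    [[0,0,0],[0,0,0.4],0.42],
    [[0,0,0],[0,0,0.4],0.52],
    [[0,0,0],[0,0,0],0.52],
  ],
)

```text
time: 10.6
position: [0.4351, 0.0911, 0.0236]
eef_rot: [-1.572, -0.001, 1.524]
force: [-0.1, 1.1, 7.0]
opening: 0.0411
```

```bash
python3 -c "
from m import *
c=jaw()"
```

```text
t 10.60 tcp clamp [-75.2 -19.6] z 0.0236 rot [-90.1  -0.   87.3] open 0.0411 F [-0.1  1.1  7. ]
near [-15.2   3.5  18.7] far [136.8 147.8 160.6] opening est 144.3
 wood (clamp mm) 1032 [107.8 114.1] [159.2  45.2] 3.9
 wood (clamp mm) 1083 [105.2  60.2] [160.3  45.3] 0.2
```

Emit:
carry_out(
  steps=[
    [[0,0,0],[0,0,-0.5],0.36],
    [[0,0,0],[0,0,-0.5],0.22],
    [[0,0,0],[0,0,-0.3],0.14],
    [[0,0,0],[0,0,0],0.14],
    [[0,0,0],[0,0,0],0.14],
  ],
)

```text
time: 11.28
position: [0.4477, 0.0898, 0.0231]
eef_rot: [-1.57, 0.0, 1.522]
force: [0.7, 0.5, 0.5]
opening: 0.0734
```

Emit:
carry_out(
  steps=[
    [[0,0,0],[0,0,0.1],0.22],
    [[0,0,0],[0,0,0.4],0.32],
    [[0,0,0],[0,0,0.4],0.42],
    [[0,0,0],[0,0,0.4],0.52],
    [[0,0,0],[0,0,0],0.52],
  ],
)

```text
time: 11.9
position: [0.4352, 0.091, 0.0237]
eef_rot: [-1.572, -0.001, 1.524]
force: [0.3, 1.4, 5.6]
opening: 0.0412
```

```bash
python3 -c "
from m import *
c=jaw()
cv2.imwrite('pics/t6.png',cv2.resize(c['pixels'][130:260,260:420],None,fx=4,fy=4,interpolation=cv2.INTER_CUBIC))"
```

```text
t 11.90 tcp clamp [-75.2 -19.6] z 0.0237 rot [-90.1  -0.   87.3] open 0.0412 F [0.3 1.4 5.6]
near [-13.1   5.   18.7] far [126.  136.6 149.7] opening est 131.6
 wood (clamp mm) 2098 [106.5  81.2] [163.8  89.8] 1.9
```

View pics/t6.png

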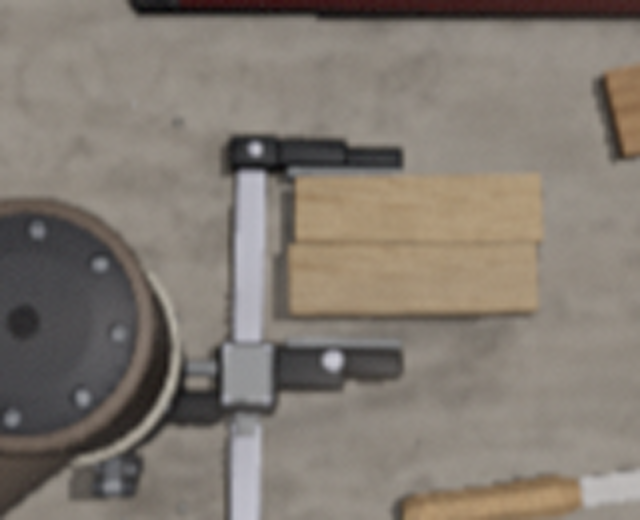

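The offcuts (290–540 px) are now side by side, with their ends a couple of mm apart and about 17 mm of jaw travel left.

Emit:
carry_out(
  steps=[
    [[0,0,0],[0,0,-0.5],0.36],
    [[0,0,0],[0,0,-0.5],0.22],
    [[0,0,0],[0,0,-0.3],0.14],
    [[0,0,0],[0,0,0],0.14],
    [[0,0,0],[0,0,0],0.14],
  ],
)

```text
time: 12.58
position: [0.4477, 0.0898, 0.0232]
eef_rot: [-1.57, 0.0, 1.522]
force: [0.4, -0.6, 0.7]
opening: 0.0733
```

Emit:
carry_out(
  steps=[
    [[0,0,0],[0,0,0.1],0.22],
    [[0,0,0],[0,0,0.4],0.31],
    [[0,0,0],[0,0,0.3],0.39],
    [[0,0,0],[0,0,0.3],0.46],
    [[0,0,0],[0,0,0.1],0.49],
  ],
)

```text
time: 13.2
position: [0.4365, 0.091, 0.0237]
eef_rot: [-1.572, -0.001, 1.523]
force: [3.5, -1.6, 3.4]
opening: 0.0436
```

```bash
python3 -c "
from m import *
c=jaw()"
```

```text
t 13.20 tcp clamp [-75.2 -18.2] z 0.0237 rot [-90.1  -0.   87.3] open 0.0436 F [ 3.5 -1.6  3.4]
near [-13.2   5.3  18.8] far [115.8 127.1 142. ] opening est 121.8
 wood (clamp mm) 2107 [106.3  71.2] [164.7  88.9] 3.8
```

Emit:
carry_out(
  steps=[
    [[0,0,0],[0,0,-0.5],0.36],
    [[0,0,0],[0,0,-0.4],0.22],
    [[0,0,0],[0,0,-0.3],0.14],
    [[0,0,0],[0,0,0],0.14],
    [[0,0,0],[0,0,0],0.14],
  ],
)

```text
time: 13.88
position: [0.4477, 0.0898, 0.0232]
eef_rot: [-1.57, 0.0, 1.522]
force: [-1.2, -0.3, 0.3]
opening: 0.0732
```

Emit:
carry_out(
  steps=[
    [[0,0,0],[0,0,0.1],0.2],
    [[0,0,0],[0,0,0.2],0.25],
    [[0,0,0],[0,0,0.1],0.28],
    [[0,0,0],[0,0,0.1],0.3],
    [[0,0,0],[0,0,0],0.3],
  ],
)

```text
time: 14.5
position: [0.4438, 0.0909, 0.0237]
eef_rot: [-1.572, -0.001, 1.523]
force: [4.7, 1.1, 3.3]
opening: 0.0598
```

```bash
python3 -c "
from m import *
print(observe()['opening']);c=jaw();print(observe()['opening'])"
```

```text
0.05976094867009785
t 14.50 tcp clamp [-75.4 -11. ] z 0.0237 rot [-90.1  -0.1  87.3] open 0.0598 F [4.7 1.1 3.3]
near [-13.    5.3  18.8] far [115.1 125.7 138.8] opening est 120.4
 wood (clamp mm) 2112 [106.2  69.4] [164.3  89.4] 3.6
0.05994361721622422
```

Emit:
carry_out(
  steps=[
    [[0,0,0],[0,0,0.1],0.31],
    [[0,0,0],[0,0,0.05],0.32],
    [[0,0,0],[0,0,0.05],0.33],
    [[0,0,0],[0,0,0.05],0.34],
    [[0,0,0],[0,0,0],0.34],
  ],
)

```text
time: 15.18
position: [0.4412, 0.0909, 0.0236]
eef_rot: [-1.572, -0.001, 1.523]
force: [5.2, 1.3, 4.1]
opening: 0.0565
```

```bash
python3 -c "
from m import *
print(observe()['opening'],85.4*.66);c=jaw()"
```

```text
0.056506914794610556 56.364000000000004
t 15.18 tcp clamp [-75.3 -13.6] z 0.0236 rot [-90.1  -0.1  87.3] open 0.0565 F [5.2 1.3 4.1]
near [-13.    5.   18.8] far [112.4 122.8 136.3] opening est 117.8
 wood (clamp mm) 2101 [105.8  66.9] [161.2  87.2] 1.8
```

Emit:
carry_out(
  steps=[
    [[0,0,0],[0,0,0],0.345],
    [[0,0,0],[0,0,0],0.35],
    [[0,0,0],[0,0,0],0.355],
    [[0,0,0],[0,0,0],0.36],
    [[0,0,0],[0,0,0],0.36],
  ],
)

```text
time: 15.85
position: [0.4412, 0.0909, 0.0236]
eef_rot: [-1.572, -0.001, 1.523]
force: [5.8, -0.4, 3.4]
opening: 0.0547
```

```bash
python3 -c "
from m import *
print(observe()['opening'],85.4*.64);c=jaw()"
```

```text
0.054738687964912255 54.656000000000006
t 15.85 tcp clamp [-75.3 -13.5] z 0.0236 rot [-90.1  -0.1  87.3] open 0.0547 F [ 5.8 -0.4  3.4]
near [-13.1   4.8  18.6] far [112.5 123.1 136.1] opening est 118.3
 wood (clamp mm) 2099 [105.5  66.1] [160.6  88.6] 1.6
```

Emit:
carry_out(
  steps=[
    [[0,0,0],[0,0,0],0.365],
    [[0,0,0],[0,0,0.05],0.37],
    [[0,0,0],[0,0,0],0.375],
    [[0,0,0],[0,0,0.05],0.38],
    [[0,0,0],[0,0,0],0.38],
  ],
)

```text
time: 16.52
position: [0.4407, 0.091, 0.0238]
eef_rot: [-1.573, -0.001, 1.523]
force: [7.0, -1.8, 4.7]
opening: 0.0535
```

```bash
python3 -c "
from m import *
print(observe()['opening'],85.4*.62);c=jaw()"
```

```text
0.05347858738731996 52.948
t 16.52 tcp clamp [-75.4 -14. ] z 0.0238 rot [-90.1  -0.1  87.3] open 0.0535 F [ 7.  -1.8  4.7]
near [-13.    5.1  18.6] far [112.3 122.9 136.2] opening est 117.8
 wood (clamp mm) 2091 [105.3  66.8] [160.2  89. ] 0.7
```

```bash
python3 -c "
from m import *
c=camera('top');d=camera('side')
a=cv2.resize(c['pixels'][165:235,315:415],None,fx=6,fy=6,interpolation=cv2.INTER_CUBIC)
b=cv2.resize(d['pixels'][165:230,270:390],None,fx=5,fy=5,interpolation=cv2.INTER_CUBIC)[:170*2]
im=np.zeros((a.shape[0]+0,600,3),np.uint8);im=a
cv2.imwrite('pics/t7.png',im)
P=cloud(c);z=P[...,2];X=((P[...,:2]-O)@ex)*1e3;Y=((P[...,:2]-O)@ey)*1e3
for u in(345,352,358):
  print(u,[(v,round(float(Y[v,u])),round(float(z[v,u]*1e3)),int(c['pixels'][v,u].mean())) for v in range(170,226,1)])
print(observe()['opening'])
"
```

```text
345 [(170, 134, 28, 95), (171, 131, 31, 62), (172, 128, 31, 40), (173, 125, 34, 42), (174, 123, 31, 48), (175, 120, 32, 41), (176, 118, 30, 63), (177, 116, 28, 122), (178, 112, 31, 144), (179, 108, 39, 145), (180, 106, 37, 143), (181, 103, 36, 139), (182, 101, 38, 139), (183, 98, 38, 142), (184, 96, 36, 140), (185, 92, 39, 139), (186, 90, 39, 141), (187, 87, 38, 145), (188, 84, 39, 145), (189, 82, 40, 145), (190, 79, 38, 146), (191, 77, 37, 147), (192, 74, 39, 147), (193, 71, 39, 142), (194, 69, 39, 133), (195, 66, 38, 121), (196, 64, 37, 125), (197, 61, 37, 139), (198, 59, 38, 140), (199, 56, 39, 140), (200, 53, 42, 140), (201, 50, 40, 140), (202, 49, 34, 138), (203, 45, 40, 141), (204, 43, 38, 142), (205, 40, 40, 143), (206, 38, 38, 144), (207, 35, 39, 143), (208, 33, 36, 143), (209, 30, 36, 145), (210, 27, 38, 142), (211, 25, 39, 139), (212, 22, 37, 131), (213, 21, 27, 111), (214, 18, 29, 116), (215, 15, 30, 109), (216, 13, 31, 75), (217, 10, 31, 82), (218, 7, 32, 119), (219, 5, 31, 135), (220, 2, 33, 121), (221, 0, 31, 90), (222, -3, 29, 66), (223, -5, 30, 65), (224, -8, 32, 70), (225, -10, 30, 76)]Traceback (most recent call last):
  File "<string>", line 10, in <module>
    print(u,[(v,round(float(Y[v,u])),round(float(z[v,u]*1e3)),int(c['pixels'][v,u].mean())) for v in range(170,226,1)])
                ~~~~~^^^^^^^^^^^^^^^
ValueError: cannot convert float NaN to integer
```

View pics/t7.png

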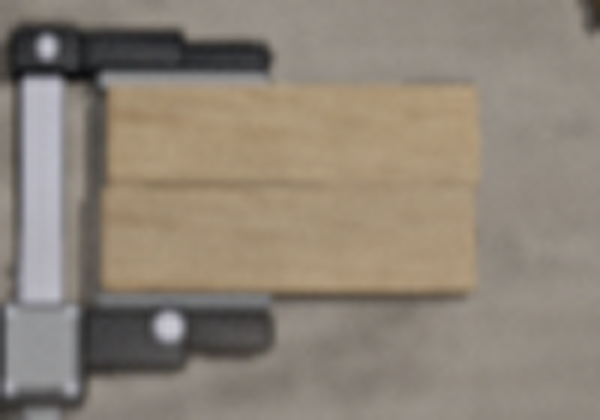

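The view shows both pads touching the stack, with the faces closed up along the seam and the ends nearly flush. The fingers are starting to lag the command, so contact has begun. I'll continue in small increments.

Emit:
carry_out(
  steps=[
    [[0,0,0],[0,0,0],0.383],
    [[0,0,0],[0,0,0],0.386],
    [[0,0,0],[0,0,0],0.388],
    [[0,0,0],[0,0,0],0.39],
    [[0,0,0],[0,0,0],0.39],
  ],
)

```text
time: 17.3
position: [0.4405, 0.091, 0.0239]
eef_rot: [-1.573, -0.001, 1.523]
force: [5.4, -0.1, 7.2]
opening: 0.0521
```

```bash
python3 -c "
from m import *
print(observe()['opening'],85.4*.61);c=jaw()"
```

```text
0.05209113327436347 52.094
t 17.30 tcp clamp [-75.4 -14.3] z 0.0239 rot [-90.1  -0.1  87.3] open 0.0521 F [ 5.4 -0.1  7.2]
near [-13.2   5.   18.7] far [112.2 123.  136.5] opening est 118.0
 wood (clamp mm) 2092 [105.6  66.1] [161.   88.9] 1.8
```

```bash
cat > av.py <<'E'
from m import *
import sys
v=[];f=[]
for i in range(6):
    s=observe();v.append(s['opening']*1e3);f.append(s['force'])
    c=camera('wrist') if i<5 else c
print('open',np.round(v,2),'mean %.2f cmd %.2f'%(np.mean(v),85.4*(1-float(sys.argv[1]))),np.mean(f,0).round(1),'t',s['time'])
P=cloud(c);z=P[...,2];X=((P[...,:2]-O)@ex)*1e3;Y=((P[...,:2]-O)@ey)*1e3;hs=cv2.cvtColor(c['pixels'],cv2.COLOR_BGR2HSV)
if len(sys.argv)>2: cv2.imwrite('pics/%s.png'%sys.argv[2],c['pixels'])
E
python3 av.py .39 w8
```

```text
open [52.2  52.12 52.48 52.53 52.16 52.43] mean 52.32 cmd 52.09 [5.1 0.  8. ] t 17.6
```

View pics/w8.png

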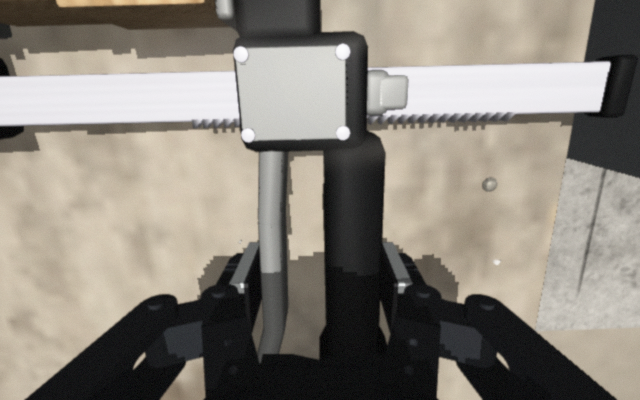

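The wrist view shows the fingers on the trigger (265–290 px) and handle (330–382 px). The bar tail end is at about 632 px, which gives a sharp measure of jaw travel, so I'll use it.

```bash
cat >> av.py <<'E'
m=(abs(X+1.5)<7)&(z>.008)&(z<.03)&(Y<-38)
hd=(abs(X)<8)&(z>.026)&(z<.04)&(Y>-60)&(Y<40)
print('tail end Y',np.percentile(Y[m],[0.5,1,2]).round(1),'head',np.percentile(Y[hd],[1,50,99]).round(1), 'block edge row')
w=(abs(z-.038)<.004)&(hs[...,1]>50)&(X>10)&(Y>5)&(Y<70)
if w.sum()>50: print('wood X,Y',np.percentile(X[w],[2,98]).round(1),np.percentile(Y[w],[1,99]).round(1))
E
python3 av.py .39
python3 - <<'E'
from m import *
c=dict(np.load('top0.npz'))
def row(c):
    P=cloud(c);X=((P[...,:2]-O)@ex)*1e3;Y=((P[...,:2]-O)@ey)*1e3;z=P[...,2]
    # tail end and far jaw end: last raised pixels along bar
    m=(abs(X+1.5)<6)&(z>.008)&(z<.045);y=Y[m&(Y<0)];y2=Y[m&(Y>100)]
    return np.percentile(y,.5).round(1),np.percentile(y2,99.5).round(1)
print('start',row(c));print('now',row(camera('top')))
E
```

```text
open [52.43 52.11 52.93 51.8  51.88 52.12] mean 52.21 cmd 52.09 [5.5 0.1 7.9] t 17.85
tail end Y [-127.2 -126.5 -125.5] head [-42.1  -9.8  13.4] block edge row
wood X,Y [24.3 26.6] [19.7 69.1]
start (np.float64(-63.0), np.float64(240.5))
now (np.float64(-382.3), np.float64(240.8))
```

Emit:
carry_out(
  steps=[
    [[0,0,0],[0,0,0],0.395],
    [[0,0,0],[0,0,0.05],0.4],
    [[0,0,0],[0,0,0],0.405],
    [[0,0,0],[0,0,0.05],0.41],
    [[0,0,0],[0,0,0],0.41],
  ],
)

```text
time: 18.52
position: [0.4398, 0.0911, 0.0242]
eef_rot: [-1.573, -0.001, 1.524]
force: [5.7, -2.3, 10.4]
opening: 0.0508
```

```bash
python3 av.py .41
```

```text
open [50.81 50.62 50.64 50.59 50.38 50.58] mean 50.60 cmd 50.39 [ 5.5 -1.5 11. ] t 18.775
tail end Y [-127.1 -126.6 -125.6] head [-42.1  -9.8  13.4] block edge row
wood X,Y [24.3 26.6] [19.6 68.7]
```

Emit:
carry_out(
  steps=[
    [[0,0,0],[0,0,-0.03],0.412],
    [[0,0,0],[0,0,-0.03],0.414],
    [[0,0,0],[0,0,-0.03],0.416],
    [[0,0,0],[0,0,-0.03],0.418],
    [[0,0,0],[0,0,0],0.42],
  ],
)

```text
time: 19.4
position: [0.4397, 0.0911, 0.0243]
eef_rot: [-1.571, -0.001, 1.524]
force: [-4.6, 5.6, 19.2]
opening: 0.0499
```

```bash
python3 av.py .42; python3 -c "
from m import *
jaw()"
```

```text
open [49.86 50.33 50.39 49.7  50.5  50.25] mean 50.17 cmd 49.53 [-4.7  5.3 20.2] t 19.65
tail end Y [-127.1 -126.5 -125.6] head [-42.2  -9.8  13.4] block edge row
wood X,Y [24.4 26.6] [19.7 68.4]
t 19.65 tcp clamp [-75.4 -15.1] z 0.0243 rot [-90.   -0.   87.3] open 0.0503 F [-4.3  4.3 20.8]
near [-13.1   4.8  18.8] far [112.5 122.8 136.2] opening est 118.0
 wood (clamp mm) 2104 [105.5  66.2] [160.5  88.9] 1.4
```

Run:
```python
from m import *
c=camera('top');P=cloud(c);z=P[...,2];X=((P[...,:2]-O)@ex)*1e3;Y=((P[...,:2]-O)@ey)*1e3;hs=cv2.cvtColor(c['pixels'],cv2.COLOR_BGR2HSV)
f=lambda m:cv2.fitLine(np.stack([X[m],Y[m]],-1).astype(np.float32),cv2.DIST_HUBER,0,.01,.01).ravel()
b=f((abs(X)<22)&(Y>22)&(Y<105)&(z>.010)&(z<.026));print('bar tilt deg (neg dX/dY)',np.degrees(np.arctan(-b[0]/b[1])),b)
# near pad line, far jaw line
for n,lo,hi in(('near jaw',-20,22),('far jaw',108,150)):
    m=(X>30)&(X<98)&(Y>lo)&(Y<hi)&(z>.02)&(z<.035)&(hs[...,1]<40)
    pts=[(xx,np.percentile(Y[m&(abs(X-xx)<3)],90 if n[0]=='n' else 10)) for xx in range(40,98,5)]
    print(n,np.degrees(np.arctan(np.polyfit(*zip(*pts),1)[0])),np.polyval(np.polyfit(*zip(*pts),1),62))
w=(abs(z-.038)<.005)&(hs[...,1]>50)&(X>10)&(X<200)&(Y>0)&(Y<150)
# seam: darkest row near middle, edges per column
v=hs[...,2].astype(float)
for xx in range(40,180,20):
    q=w&(abs(X-xx)<3);print(xx,np.percentile(Y[q],[1,99]).round(1))
for n,yc in(('b2',42),('b1',92)):
    q=w&(abs(Y-yc)<12);print(n,'X ends',np.percentile(X[q],[.5,99.5]).round(1))
print(observe()['force'],observe()['opening'])
d=camera('side');cv2.imwrite('pics/s9.png',cv2.resize(d['pixels'][150:250,250:410],None,fx=5,fy=5,interpolation=cv2.INTER_CUBIC))
```

```text
bar tilt deg (neg dX/dY) -0.114614904 [ 2.0004062e-03  9.9999797e-01 -2.2588332e+00  6.2628006e+01]
near jaw 1.6535888141365036 16.0271892449356
far jaw 2.614949803902155 113.92562302832978
40 [ 21.8 106.3]
60 [ 22.3 108.6]
80 [ 23.  108.7]
100 [ 23.7 109.6]
120 [ 24.6 110.4]
140 [ 25.  110.5]
160 [ 23.3 111.8]
b2 X ends [ 25.8 185.2]
b1 X ends [ 26.9 184.6]
[-4.47576122  5.99890206 20.24092707] 0.05007763165221338
```

View pics/s9.png

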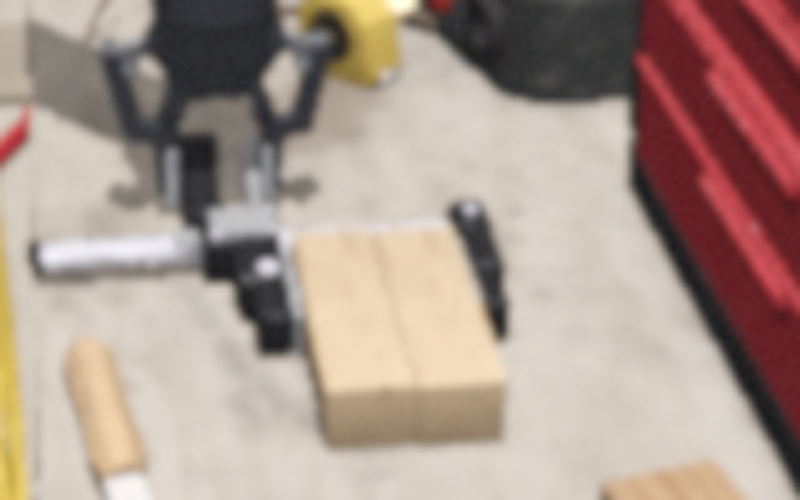

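The stack is closed up, but it measures about 1.7° off the bar, so I'm not sure the contact is uniform. I'll do one more release and gentle squeeze, which shows whether the work really is tight because the stall should come early.

Emit:
carry_out(
  steps=[
    [[0,0,0],[0,0,-0.2],0.36],
    [[0,0,0],[0,0,-0.4],0.25],
    [[0,0,0],[0,0,-0.2],0.14],
    [[0,0,0],[0,0,0],0.14],
    [[0,0,0],[0,0,0],0.14],
  ],
)

```text
time: 20.42
position: [0.4473, 0.0897, 0.0231]
eef_rot: [-1.57, 0.0, 1.522]
force: [0.2, 0.0, 0.0]
opening: 0.0734
```

```bash
python3 av.py .14; python3 -c "
from m import *
jaw()"
```

```text
open [73.35 73.58 73.29 73.29 73.26 73.47] mean 73.38 cmd 73.44 [-0.3  0.1  0.4] t 20.675
tail end Y [-124.7 -124.  -123. ] head [-42.2  -9.5  13.7] block edge row
wood X,Y [24.4 27.2] [19.5 69. ]
t 20.68 tcp clamp [-74.8  -7.2] z 0.0233 rot [-90.    0.   87.2] open 0.0735 F [-1.   0.6  0.4]
near [-13.1   5.1  18.6] far [112.4 122.7 136.6] opening est 117.7
 wood (clamp mm) 2105 [105.5  66.2] [160.5  88.6] 1.4
```

Emit:
carry_out(
  steps=[
    [[0,0,0],[0,0,0],0.18],
    [[0,0,0],[0,0,0.1],0.2],
    [[0,0,0],[0,0,0.05],0.21],
    [[0,0,0],[0,0,0.05],0.22],
    [[0,0,0],[0,0,0],0.22],
  ],
)

```text
time: 21.35
position: [0.4456, 0.0902, 0.0233]
eef_rot: [-1.571, -0.0, 1.523]
force: [0.9, -0.5, -0.0]
opening: 0.0669
```

```bash
python3 av.py .22; python3 -c "
from m import *
jaw()"
```

```text
open [66.87 66.71 66.84 66.44 66.62 66.57] mean 66.68 cmd 66.61 [0.7 0.1 0.5] t 21.6
tail end Y [-126.2 -125.5 -124.5] head [-41.4  -9.4  13.7] block edge row
wood X,Y [24.4 27.1] [19.6 68.8]
t 21.60 tcp clamp [-74.8  -9.1] z 0.0233 rot [-90.   -0.   87.2] open 0.0666 F [ 1.7 -0.6  0.3]
near [-13.    5.3  18.7] far [112.5 123.3 136.1] opening est 118.0
 wood (clamp mm) 2102 [105.6  66. ] [160.9  89. ] 1.8
```

Emit:
carry_out(
  steps=[
    [[0,0,0],[0,0,0.04],0.225],
    [[0,0,0],[0,0,0],0.23],
    [[0,0,0],[0,0,0.04],0.235],
    [[0,0,0],[0,0,0],0.24],
    [[0,0,0],[0,0,0],0.24],
  ],
)

```text
time: 22.28
position: [0.4449, 0.0902, 0.0234]
eef_rot: [-1.571, -0.0, 1.523]
force: [1.3, -0.1, 0.6]
opening: 0.0649
```

```bash
python3 av.py .24
```

```text
open [64.9  64.77 65.08 64.91 65.2  65.06] mean 64.98 cmd 64.90 [1.5 0.  1.1] t 22.525
tail end Y [-126.8 -126.1 -125. ] head [-42.5  -9.5  13.6] block edge row
wood X,Y [24.4 27.1] [19.6 69. ]
```

Emit:
carry_out(
  steps=[
    [[0,0,0],[0,0,0.04],0.245],
    [[0,0,0],[0,0,0],0.25],
    [[0,0,0],[0,0,0.04],0.255],
    [[0,0,0],[0,0,0],0.26],
    [[0,0,0],[0,0,0],0.26],
  ],
)

```text
time: 23.15
position: [0.4444, 0.0904, 0.0235]
eef_rot: [-1.571, -0.0, 1.523]
force: [3.9, -1.2, 2.9]
opening: 0.0632
```

```bash
python3 av.py .26
```

```text
open [63.2  63.15 63.3  63.16 62.88 63.08] mean 63.13 cmd 63.20 [ 4.2 -1.1  3. ] t 23.4
tail end Y [-127.  -126.3 -125.2] head [-42.2  -9.4  13.6] block edge row
wood X,Y [24.4 26.9] [19.6 68.9]
```

Emit:
carry_out(
  steps=[
    [[0,0,0],[0,0,0],0.265],
    [[0,0,0],[0,0,0.03],0.27],
    [[0,0,0],[0,0,0],0.275],
    [[0,0,0],[0,0,0.03],0.28],
    [[0,0,0],[0,0,0],0.28],
  ],
)

```text
time: 24.02
position: [0.4442, 0.0906, 0.0236]
eef_rot: [-1.572, -0.001, 1.523]
force: [5.7, -2.1, 4.1]
opening: 0.0616
```

```bash
python3 av.py .28
```

```text
open [61.61 61.59 61.89 61.9  61.42 61.87] mean 61.71 cmd 61.49 [ 6.5 -2.6  4.3] t 24.275
tail end Y [-126.9 -126.3 -125.3] head [-42.   -9.8  13.5] block edge row
wood X,Y [24.3 26.9] [19.6 69.3]
```

Emit:
carry_out(
  steps=[
    [[0,0,0],[0,0,0],0.285],
    [[0,0,0],[0,0,0.03],0.29],
    [[0,0,0],[0,0,0],0.295],
    [[0,0,0],[0,0,0.03],0.3],
    [[0,0,0],[0,0,0],0.3],
  ],
)

```text
time: 24.9
position: [0.444, 0.0907, 0.0239]
eef_rot: [-1.573, -0.001, 1.523]
force: [8.1, -3.6, 7.2]
opening: 0.0603
```

```bash
python3 av.py .30;python3 -c "
from m import *
jaw()"
```

```text
open [60.33 59.91 59.73 59.92 59.62 60.1 ] mean 59.94 cmd 59.78 [ 7.4 -3.6  6.8] t 25.15
tail end Y [-127.2 -126.5 -125.5] head [-42.7  -9.7  13.4] block edge row
wood X,Y [24.3 26.8] [19.5 68.8]
t 25.15 tcp clamp [-75.3 -10.7] z 0.0239 rot [-90.1  -0.1  87.3] open 0.0601 F [ 6.7 -4.1  6.6]
near [-13.    5.5  18.7] far [112.5 122.7 136.6] opening est 117.2
 wood (clamp mm) 2096 [105.5  66.7] [160.4  89.2] 0.7
```

Emit:
carry_out(
  steps=[
    [[0,0,0],[0,0,-0.03],0.303],
    [[0,0,0],[0,0,-0.03],0.306],
    [[0,0,0],[0,0,0],0.308],
    [[0,0,0],[0,0,0],0.31],
    [[0,0,0],[0,0,0],0.31],
  ],
)

```text
time: 25.82
position: [0.4439, 0.0907, 0.024]
eef_rot: [-1.572, -0.001, 1.523]
force: [1.7, -0.1, 13.3]
opening: 0.0592
```

```bash
python3 av.py .31
```

```text
open [59.19 59.2  59.21 59.64 59.59 59.14] mean 59.33 cmd 58.93 [ 1.3  0.1 13.1] t 26.075
tail end Y [-127.2 -126.5 -125.6] head [-41.8  -9.5  13.5] block edge row
wood X,Y [24.3 26.8] [19.5 68.9]
```

Emit:
carry_out(
  steps=[
    [[0,0,0],[0,0,0],0.312],
    [[0,0,0],[0,0,0],0.314],
    [[0,0,0],[0,0,0],0.316],
    [[0,0,0],[0,0,0],0.316],
    [[0,0,0],[0,0,0],0.316],
  ],
)

```text
time: 26.7
position: [0.4437, 0.0907, 0.0241]
eef_rot: [-1.572, -0.001, 1.524]
force: [-1.4, 0.9, 16.0]
opening: 0.0589
```

```bash
python3 av.py .316; python3 -c "
from m import *
jaw()"
```

```text
open [58.94 58.73 58.63 58.75 58.74 58.67] mean 58.74 cmd 58.41 [-0.6  1.1 15.9] t 26.95
tail end Y [-127.3 -126.6 -125.6] head [-42.4  -9.6  13.5] block edge row
wood X,Y [24.3 26.8] [19.6 69.2]
t 26.95 tcp clamp [-75.2 -11. ] z 0.0241 rot [-90.1  -0.   87.3] open 0.0587 F [-0.8  1.2 16.7]
near [-13.1   5.   18.6] far [112.5 123.1 136.6] opening est 118.0
 wood (clamp mm) 2099 [105.5  66.9] [160.5  88.9] 1.0
```

```bash
python3 -c "
from h import *
s=observe();print(s['time'],s['force'],s['opening']);print(hand_in())"
```

```text
27.0 [-1.19474464  1.20330292 15.68230468] 0.05833827620402465
the job is handed in; nothing more can be done
None
```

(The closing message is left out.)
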